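Zigzag stack of polishing-tip trays

TASK

Stack the trays in a zigzag, in line with each other, so that their end pockets stay within reach: put the green tray on the fixed grey one, stepped away from the grey tray's pocket of orange tips, its end on the middle of the wide cross ledge beside that pocket, which stays uncovered. Then put the yellow tray on the green one, stepped back the other way by the same amount, its end on the middle of the green tray's cross ledge farther from the orange tips. Leave the red tray where it stands.

Things in the scene. Friction and masses are not known exactly. Their poses are not given: they have to be found in the camera images.
- grey_tray: Grey tray on a fixed steel plate 6 mm thick. Tray 170 (x) x 56 (y) x 40 mm; flat rim 46 mm above the table. Three pockets in a row along x, parted by two cross ledges flush with the rim, 28 mm wide, centred at x = -28 and +28 mm. The -x end pocket (robot side) holds orange tips; a tray stepped 57 mm to +x ends on the ledge beside it and balances. Origin: centre of the plate's underside, z up.
- green_tray: Green loose rigid tray on the table, 170 (x) x 56 (y) x 40 mm, 0.25 kg; flat underside and side walls, grasp across 56 mm. Three pockets along x, parted by two cross ledges flush with the flat rim, 28 mm wide, centred at x = -28 and +28 mm; white tips fixed in the end pockets, below the rim. Alike either way round. Origin: centre of its underside, x along its length, z up.
- yellow_tray: Yellow tray. Same size and shape as the green tray. Origin: centre of its underside; x along its length, z up. Loose, 0.25 kg, stands on the table.
- red_tray: Red tray, not wanted. Same size and shape as the green tray. Origin: centre of its underside; x along its length, z up. Loose, 0.25 kg, stands on the table.

How it is judged:
At the end, for the whole second after the job is handed in: The green tray lies flat on the grey tray, stepped 42 to 72 mm away from the orange tips; the yellow tray lies flat on the green one, stepped 42 to 72 mm back the other way; each is within 13 mm sideways and 0.19 rad of the tray below, level within 0.07 rad, and at rest (z of green_tray in the frame of grey_tray between 0.042 and 0.05 m and y of green_tray in the frame of grey_tray between -0.013 and 0.013 m and angle between the x axis of green_tray and the x axis of grey_tray, either way round below 0.19 rad and angle between each of green_tray, yellow_tray's own z axis and vertical below 0.07 rad and x of green_tray in the frame of grey_tray between 0.042 and 0.072 m and z of yellow_tray in the frame of green_tray between 0.036 and 0.044 m and y of yellow_tray in the frame of green_tray between -0.013 and 0.013 m and angle between the x axis of yellow_tray and the x axis of green_tray, either way round below 0.19 rad and (x of yellow_tray in the frame of green_tray between 0.042 and 0.072 m or x of yellow_tray in the frame of green_tray between -0.072 and -0.042 m) and x of yellow_tray in the frame of grey_tray below 0.035 m and linear speed of each of green_tray, yellow_tray below 0.02 m/s and angular speed of each of green_tray, yellow_tray below 0.1 rad/s); the robot touches nothing.
It fails at once if the red tray is moved by more than 20 mm (distance of red_tray from where it was at the start of the episode above 0.02 m).
It also fails if it takes over 61 s, if anything falls off the work surface, if the arm or the gripper's body presses on something with over 40 N, if the wrist force passes 120 N, or if a joint passes its speed limit or range.

ROBOT

A 7-joint arm with a two-finger parallel gripper is mounted at the origin on a cart in front of the work surface, level with it; the furniture and walls round the work are solid. World frame = base frame: x ahead of the robot, y to its left, z up, the work surface at z = 0. Lengths are in m, angles in rad, forces in N, time in s.
With the tool pointing down it reaches from about 0.4 to 0.9 m from the base axis. Payload 5.6 kg.
Tool frame: the origin (TCP) lies midway between the tips of the shut fingers; the grasp point (between the pads) lies 19 mm behind it; z points along the fingers, y is the line along which they close (so a half turn about z gives the same grasp; the last joint's range is limited). The gripper opens to 92 mm and grips with 3 to 60 N. Pads are 20 mm wide; open, the fingers measure 128 mm over their backs; the gripper's body (75 mm by 189 mm) begins 69 mm behind the grasp point.
Start: joints at [-1.287, 0.468, -0.012, 1.603, 0.006, 1.071, -0.056], TCP at [0.209, 0.616, 0.215] pointing down, gripper open.
Joint ranges: [-2.53, 2.53], [-0.31, 2.02], [-1.57, 1.55], [0.28, 2.44], [-1.29, 4.43], [0.15, 1.84], [-2.92, 2.92]. Speed limits (rad/s): [2.57, 2.57, 3.14, 3.14, 3.14, 3.14, 3.14].

INTERFACE

Orientations are given as a 3x3 rotation matrix whose columns are the frame's x, y, z axes.
In Python, from station import env, effector, solver, viewer, workorder, search_frame, tip_of gives the robot as it stands. Calls block until the motion is done:
- env.reach(position, orientation): joint-space move of the TCP to a pose.
- env.movel(position, frame=None, rate=0.15): straight line of the TCP; frame=None keeps the orientation; rate is the mean speed in m/s.
- env.goto_joints(angles): joint-space move.
- effector.release() and effector.grasp(squeeze=None): open the fingers fully, or close them until they stop; squeeze is the grip in N (None keeps the last).
- env.pause(seconds).
- solver.inverse_kinematics(position, orientation): joint angles nearest the present ones, or None.
- env.sense(): the state.
- viewer.read_camera(name): name is "side" or "top"; returns (picture, depth): 400x640x3 uint8, red, green, blue; 400x640 float32, m along the optical axis (not along the pixel's ray), 0 where there is no reading.
- viewer.camera_info(name): a dict with "intrinsics" (3x3 intrinsics, pixels), "eye" and "rotation" of the camera in the world. Camera axes: x right, y up, looking along -z (the intrinsics and any distortion apply to the point x, -y, -z); pixel columns grow to the right and rows downward; lengths in m; the calibration is good to about 2 mm. A picture is of the moment at which its call begins. camera_info takes no time and is no camera call.
A pose or a line that the arm cannot do raises env.PlanningError and nothing moves.
- workorder.finish_job(): hands the job in; it is judged then, once.
Trained networks look in the newest picture that a camera, given by its name, has taken for a name from the list of things; names that differ only in an ending like _2 or _b are one class to them, and where a whole thing is asked for, a point or a joint stands for the part that bears it (a point fixed in the world has none). Each returns a list of dicts, best first, with "score" (0 to 1); they miss things now and then, are a little off and sometimes report something else, mostly with a low value. They report only what shows in the picture. A call takes as long as a camera call.
- search_frame(camera, name): "at" ([x, y, z] in m, in world coordinates, good to about 4 mm: the middle of the surface that is visible of it).
- tip_of(camera, name): "at" ([x, y, z] in m, in world coordinates, good to about 4 mm: a listed point, or the origin of a listed thing).
The state is a dict: "t": time; "joint_positions": joint angles; "joint_velocities": joint speeds; "tau": joint torques, N m; "ee_pos": TCP position; "tcp_rot": TCP orientation; "wrist_force": force on the tool from outside, world axes, zero at the start; "moment": the same for the moment, N m; "gripper_width": finger opening in m; "grasp_force": force on a finger pad.
Only numpy, scipy, OpenCV 4.12 (cv2) and the standard library are available. Lean on these libraries where they do the work, as an engineer would, in place of code of your own. Each camera call takes 0.05 s, during which the arm holds its last target. There are 200 camera calls.

## Working session

There is one attempt and no reset: what is moved stays moved. The work goes in short steps, each a Python script; the robot and the scene stay as the last script left them, time stands still between calls to the robot, and variables do not carry over. Pictures are saved under pics/ and viewed, at most 10 in all, crops included, and the job is handed in when it is done.

```bash
mkdir -p pics; python3 - <<'E'
from station import *
import cv2,numpy as np
for c in("top","side"):
    p,d=viewer.read_camera(c); cv2.imwrite(f"pics/{c}0.png",p[:,:,::-1]); np.savez(f"{c}0.npz",p=p,d=d)
    i=viewer.camera_info(c); print(c,i)
    for n in("grey_tray","green_tray","yellow_tray","red_tray"):
        print(n,[(r["at"],round(r["score"],2)) for r in tip_of(c,n)][:3])
s=env.sense();print(s["t"],s["tcp_rot"],s["gripper_width"])
E
```

```text
top {'intrinsics': array([[454.39604912,   0.        , 321.20310757],
       [  0.        , 454.39604912, 194.50241811],
       [  0.        ,   0.        ,   1.        ]]), 'eye': array([0.28513442, 0.10061837, 1.13256089]), 'rotation': array([[-0.00885613,  0.98254163, -0.18583195],
       [-0.99995592, -0.00812233,  0.00470968],
       [ 0.00311806,  0.18586547,  0.98257025]])}
grey_tray [([0.4987, 0.0091, -0.0007], 0.86)]
green_tray [([0.4688, -0.1957, 0.0025], 0.97)]
yellow_tray [([0.4969, 0.4059, 0.0029], 0.88), ([0.4667, -0.1987, 0.0006], 0.66)]
red_tray [([0.5032, 0.2042, 0.0008], 0.58)]
side {'intrinsics': array([[367.6064269 ,   0.        , 323.47168329],
       [  0.        , 367.6064269 , 199.51641275],
       [  0.        ,   0.        ,   1.        ]]), 'eye': array([ 0.28151045, -0.78560554,  0.58827186]), 'rotation': array([[ 0.9791105 ,  0.08922222, -0.1827075 ],
       [-0.20241723,  0.51271104, -0.83435883],
       [ 0.01923281,  0.85391263,  0.52006088]])}
grey_tray [([0.4966, 0.0117, -0.0008], 0.66)]
green_tray [([0.4661, -0.1958, -0.0004], 0.58)]
yellow_tray [([0.5067, 0.2042, -0.0004], 0.67), ([0.5012, 0.4075, 0.0016], 0.55)]
red_tray []
0.5 [[-9.47059373e-01  3.21058475e-01  1.88442646e-05]
 [ 3.21058474e-01  9.47059372e-01 -5.29168929e-05]
 [-3.48360543e-05 -4.40653285e-05 -9.99999998e-01]] 0.09214399676560459
```

View pics/top0.png

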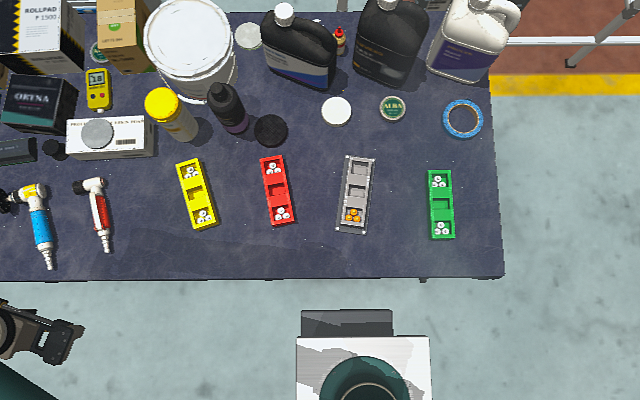

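View pics/side0.png

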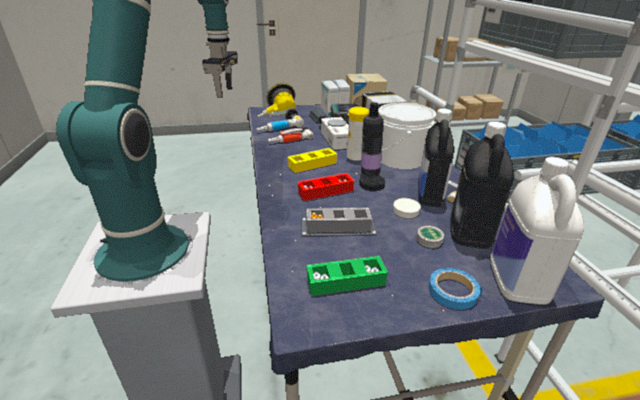

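The top view shows yellow at (196,193), red at (277,190), grey at (355,193) with its orange tips at (353,215) on the robot side, and green at (441,203). The networks agree with this, apart from some yellow/red/green confusions. Next I measure the poses from colour and depth.

```bash
cat > h.py <<'E'
from station import *
import cv2,numpy as np
def cloud(c,save=None):
    p,d=viewer.read_camera(c); i=viewer.camera_info(c); K=i["intrinsics"]
    if save: cv2.imwrite(save,p[:,:,::-1])
    v,u=np.mgrid[:400,:640]
    P=np.stack([(u-K[0,2])/K[0,0]*d,-(v-K[1,2])/K[1,1]*d,-d],-1)
    W=P@np.asarray(i["rotation"]).T+i["eye"]; W[d<=0]=np.nan
    return p,W
HUE={"green":(50,80),"yellow":(22,34),"red":(0,6)}
def pose(c,name,near,ztop,pw=None,half=0.13):
    """rim rectangle: centre xy, yaw, size, median z"""
    p,W=pw or cloud(c); h=cv2.cvtColor(p,cv2.COLOR_RGB2HSV).astype(int)
    m=(abs(W[...,2]-ztop)<0.009)&(np.hypot(W[...,0]-near[0],W[...,1]-near[1])<half)
    if name in HUE: m&=(h[...,0]>=HUE[name][0])&(h[...,0]<=HUE[name][1])&(h[...,1]>110)
    m=m.astype(np.uint8); n,l,s,_=cv2.connectedComponentsWithStats(m)
    m=l==1+np.argmax(s[1:,4])
    Q=W[m]; (cx,cy),(a,b),t=cv2.minAreaRect(Q[:,:2].astype(np.float32)*1000)
    if a<b:a,b,t=b,a,t+90
    t=(t+90)%180-90
    return np.array([cx/1000,cy/1000]),np.radians(t),(round(a),round(b)),float(np.median(Q[:,2])),len(Q)
def down(yaw): # tool x along tray -x (as at start), y across, z down
    c,s=np.cos(yaw),np.sin(yaw)
    return np.array([[-c,-s,0],[-s,c,0],[0,0,-1.]]) 
E
python3 - <<'E'
from h import *
pw=cloud("top");ps=cloud("side")
for n,q,z in(("green",(.468,-.196),.04),("grey",(.498,.01),.046),("yellow",(.498,.406),.04),("red",(.504,.204),.04)):
    for c,w in(("top",pw),("side",ps)):
        print(n,c,pose(c,n,q,z,w))
print(np.linalg.det(down(.1)),env.sense()["joint_positions"])
for pt in ([.468,-.196,.3],[.468,-.196,.02],[.555,.01,.06],[.498,.406,.02],[.5,.406,.3],[.5,.01,.11]):
    print(pt,solver.inverse_kinematics(pt,down(0)))
E
```

```text
green top (array([ 0.46768744, -0.19754179]), np.float64(0.012003893806423029), (170, 58), 0.039468647280584745, 1005)
green side (array([ 0.46555444, -0.19931088]), np.float64(0.006461422814290995), (171, 58), 0.038977519400241745, 1055)
grey top (array([0.49963443, 0.00946303]), np.float64(-0.15012851591827384), (171, 56), 0.045602589751362554, 975)
grey side (array([0.49692554, 0.00783368]), np.float64(-0.1387196669664289), (169, 61), 0.044798380896853285, 667)
yellow top (array([0.49945145, 0.40404926]), np.float64(0.30933804496906797), (171, 57), 0.03952256690359501, 953)
yellow side (array([0.49563745, 0.40193909]), np.float64(0.3249939367798032), (170, 61), 0.0386949506951238, 334)
red top (array([0.50584814, 0.20512646]), np.float64(0.1908294404103867), (171, 55), 0.0398727109723942, 915)
red side (array([0.50314197, 0.20211981]), np.float64(0.19423394232415994), (169, 61), 0.0386989456712305, 422)
1.0000000000000002 [-1.2869773   0.46746833 -0.01160479  1.60273451  0.00600994  1.07136013
 -0.05627155]
[0.468, -0.196, 0.3] [-0.56495421  0.18428155  1.03217587  1.89153029 -0.17240615  1.1602335
  2.09985847]
[0.468, -0.196, 0.02] [ 0.08510195  0.54311623  0.30227901  2.08737335 -0.29810855  0.55132494
  2.17277235]
[0.555, 0.01, 0.06] [-0.27276203  0.52452018  0.24622541  1.95919395 -0.19526797  0.68041484
  1.66478377]
[0.498, 0.406, 0.02] [-0.73366487  0.69202568 -0.00329922  1.73521927  0.00321345  0.71435293
  0.83216338]
[0.5, 0.406, 0.3] [-0.75501846  0.38888768  0.02867367  1.5228327  -0.01153382  1.23003746
  0.84616635]
[0.5, 0.01, 0.11] [-0.38633619  0.37131014  0.35976212  2.07047526 -0.19254385  0.73089423
  1.66573469]
```

```bash
cat >> h.py <<'E'
def log(k):
    s=env.sense(); print(k,round(s["t"],1),s["ee_pos"].round(4) if hasattr(s["ee_pos"],"round") else s["ee_pos"],round(s["gripper_width"],4),np.round(s["grasp_force"],1),np.round(s["wrist_force"],1))
def pick(xy,yaw):
    R=down(yaw); env.reach([*xy,.16],R); env.movel([*xy,.007],rate=.12); effector.grasp(25); log("grasped")
    env.movel([*xy,.2],rate=.15); log("lifted")
E
python3 - <<'E'
from h import *
env.reach([.42,.3,.3],down(.3)); log("via")
pick((.4668,-.1984),.01)
print(pose("side","green",(.4668,-.1984),.233,half=.16))
print(pose("top","green",(.4668,-.1984),.233,half=.16))
E
```

```text
via 2.0 [0.4195 0.3009 0.2999] 0.0919 0.0 [ 0.3  0.1 -0.3]
grasped 6.0 [ 0.4668 -0.1981  0.0071] 0.0558 25.0 [-0.1  1.7  2.3]
lifted 7.4 [ 0.4662 -0.1982  0.1992] 0.0555 25.0 [ 0.1  0.1 -2.9]
(array([ 0.42347113, -0.20033766]), np.float64(0.011647780274706296), (88, 59), 0.23102612995339045, 561)
(array([ 0.41778024, -0.19895901]), np.float64(0.015509179722698947), (73, 57), 0.23163757802299478, 621)
```

```bash
python3 - <<'E'
from h import *
g=np.array([.498,.0087]);a=-.145
t=g+.057*np.array([np.cos(a),np.sin(a)])
env.reach([*t,.16],down(a)); env.movel([*t,.075],rate=.12); env.movel([*t,.0535],rate=.04); log("down")
effector.release(); log("rel"); env.movel([*t,.2],rate=.2)
env.reach([.45,.25,.3],down(.3)); log("away")
pw=cloud("top","pics/top1.png");ps=cloud("side","pics/side1.png")
for c,w in(("top",pw),("side",ps)):
    print(pose(c,"green",t,.086,w)); print(pose(c,"yellow",(.498,.404),.04,w)); print(pose(c,"red",(.504,.204),.04,w))
print(t)
E
```

```text
down 9.9 [5.543e-01 4.000e-04 5.320e-02] 0.0557 25.0 [ 0.9  0.1 -3.2]
rel 10.6 [5.544e-01 5.000e-04 5.350e-02] 0.0919 0.0 [ 0.1 -0.4 -0. ]
away 12.6 [0.4505 0.2485 0.2993] 0.0917 0.0 [-0.6  0.  -0.1]
(array([ 5.55315674e-01, -1.02291107e-04]), np.float64(-0.14597145461471464), (171, 56), 0.08579663675644578, 1004)Traceback (most recent call last):
  File "<stdin>", line 9, in <module>
  File "h.py", line 17, in pose
    m=l==1+np.argmax(s[1:,4])
           ~~~~~~~~~^^^^^^^^^
    return _wrapfunc(a, 'argmax', axis=axis, out=out, **kwds)
    return bound(*args, **kwds)
ValueError: attempt to get argmax of an empty sequence
```

View pics/side1.png

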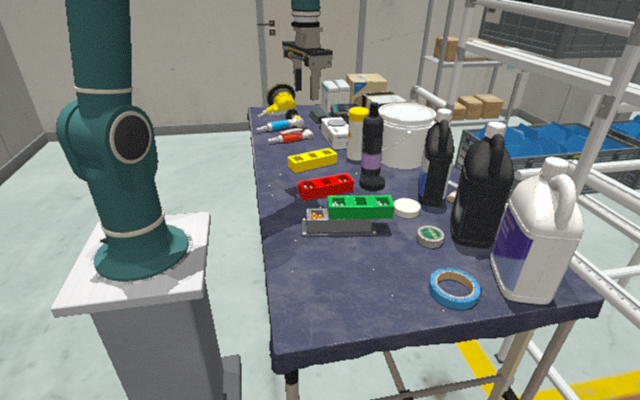

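The side view shows green lying flat on grey at about (328–394, 195–220), with the orange tips still uncovered at (318,216). Yellow and red haven't moved. Only the yellow check in the top view failed, because the arm hides it there. Next I pick and place yellow.

```bash
python3 - <<'E'
from h import *
pick((.4976,.403),.317)
g=np.array([.5547,.0000]);a=-.146
t=g-.057*np.array([np.cos(a),np.sin(a)])
env.reach([.47,.2,.25],down(0.1)); log("via")
print(pose("side","yellow",(.47,.2),.283,half=.16))
env.reach([*t,.2],down(a)); env.movel([*t,.113],rate=.12); env.movel([*t,.0937],rate=.04); log("down")
effector.release(); log("rel"); env.movel([*t,.24],rate=.2)
env.reach([.45,.3,.3],down(.3)); log("away")
pw=cloud("top","pics/top2.png");ps=cloud("side","pics/side2.png"); print(t)
for c,w in(("top",pw),("side",ps)):
  for q in(("yellow",t,.126),("green",g,.086),("red",(.504,.204),.04)):
    try: print(c,q[0],pose(c,*q,w))
    except ValueError: print(c,q[0],"hidden")
E
```

```text
grasped 15.6 [0.4975 0.4033 0.0071] 0.0558 25.0 [-1.2  0.1  1.7]
lifted 17.1 [0.4971 0.4026 0.1989] 0.0559 25.0 [-0.1  0.  -1.9]
via 17.9 [0.4701 0.2018 0.2499] 0.0561 25.0 [-0.2 -0.4 -2. ]
(array([0.42874701, 0.19412857]), np.float64(0.14095484142457557), (90, 60), 0.28123401078656146, 251)
down 20.3 [0.4982 0.0082 0.0935] 0.0556 25.0 [ 0.8 -0.1 -2.1]
rel 21.0 [0.4983 0.0083 0.0937] 0.0917 0.0 [0.6 0.4 0.1]
away 23.0 [0.4506 0.2981 0.2996] 0.0916 0.0 [ 0.4 -0.3  0. ]
[0.49830643 0.00829247]
top yellow (array([0.50044662, 0.00767292]), np.float64(-0.1453916844454044), (169, 56), 0.12575399726837944, 1107)
top green (array([ 0.61820044, -0.00920403]), np.float64(1.4305755690800446), (56, 44), 0.08576454008377254, 178)
top red (array([0.50642923, 0.20492955]), np.float64(0.19032021072044994), (171, 56), 0.03984842575680014, 931)
side yellow (array([0.49812399, 0.00566373]), np.float64(-0.14336595096223562), (169, 60), 0.12481109309155203, 677)
side green (array([ 0.55233459, -0.00210444]), np.float64(-0.13540216719651718), (169, 59), 0.08276110238430484, 252)
side red (array([0.51999554, 0.20587903]), np.float64(0.1912368541228984), (132, 55), 0.03886191257408517, 150)
```

View pics/side2.png

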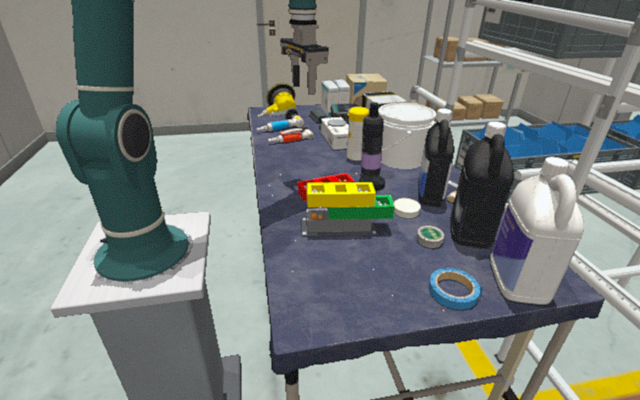

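The side view shows a level zigzag: yellow at (307–375, 183–207) on green at (328–394) on grey. The step from green to yellow measures about 55 mm, red is unmoved and the arm is clear.

```bash
python3 -c "
from station import *
print(workorder.finish_job())"
```

```text
the job is handed in; nothing more can be done
None
```

The zigzag stack is done and handed in (no verdict came back): green is on grey, stepped about 57 mm away from the orange tips; yellow is on green, about 55 mm back; both measured flat and in line, and red was not moved.

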